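# Lock the sample case before it leaves the bench

## Robot

A 6-joint arm with a two-finger parallel gripper is mounted at the origin on the work surface. World frame = base frame: x ahead of the robot, y to its left, z up, the work surface at z = 0. Lengths are in m, angles in rad, forces in N, time in s.
With the tool pointing down it reaches from about 0.35 to 0.725 m from the base axis. Payload 6 kg.
Tool frame: the origin (TCP) lies at the very end of the fingers, on their centre line; the grasp point (between the pads) lies 19 mm behind it; z points along the fingers, y is the line along which they close (so a half turn about z gives the same grasp; the last joint's range is limited). The gripper opens to 85 mm and grips with 20 to 120 N. Pads are 22 mm wide; open, the fingers measure 114 mm over their backs; the gripper's body (76 mm by 85 mm) begins 54 mm behind the grasp point. The pads swing forward as they close: fully open they stand 13 mm farther back than shut.
Start: joints at [1.625, 0.04, 0.085, 0, -1.615, -0.334], TCP at [0.166, 0.577, 0.231] pointing down, gripper open.
Joint ranges: [-2.56, 2.56], [-1.29, 2.01], [-1.08, 1.49], [-3.29, 1.98], [-2.81, -0.18], [-2.99, 2.99]. Speed limits (rad/s): [2.57, 2.57, 3.01, 3.14, 3.14, 3.14].

## Interface

Orientations are given as [roll, pitch, yaw] about the fixed x, y, z axes, in that order (R = Rz(yaw) Ry(pitch) Rx(roll)).
In Python, from rig import sensors, eyes, order, nets gives the robot as it stands.
- The arm moves only by the tool carry_out, never from a script. Its arguments are lists of equal length, an entry for each row: "travel": the shift along the tool's x, y, z each as a share of 1 m, from -1 to 1, a list of three; "turn": the turn about the tool's z as a share of 90 degrees, from -1 to 1; "fingers": the closure, from -1 (fully open) to 1 (shut), so that 0 is half open. In form: {"travel": [[dx, dy, dz], ...], "turn": [turn, ...], "fingers": [fingers, ...]}. A call has 1 to 5 rows; each row shifts and turns the commanded pose from where the row before left it, along the tool's axes as they then stand; what a row does not reach is not made up. A row lasts 1/8 s, in which the tool goes at most 62.5 mm and 10.7 degrees, less where a joint would pass 70% of its speed; a pose out of reach is approached as far as the arm can. A call with a number of a shift or a turn outside -1 to 1 is refused whole. A call with a gripper value outside its range is refused whole. The fingers move at their own pace and stop on an object; "grip_force" is the grip in N (left out, the last holds). Time passes only in rows, so rows that do not move let the fingers close. It gives the time, the measured TCP pose, the force, the opening and the grip force at its end, in the units of the state.
- sensors.get_obs(): the state, without advancing time (a new reading comes with each control period).
- eyes.grab_frame(name): name is "scene" or "top" or "wrist"; returns a dict with "color" (420x560x3 uint8, blue, green, red), "K" (3x3 intrinsics, pixels), "R" (3x3) and "t" (3): a world point X has camera coordinates R X + t. Camera axes: x right, y down, z forward; pixel columns grow to the right and rows downward; lengths in m; the calibration is good to about 2 mm. A picture is of the moment at which its call begins. There is no depth.
- order.hand_in(): hands the job in; it is judged then, once.
Trained networks look in a picture, given as the dict that the camera call returned (one of the last four; its "shot" number tells which), for a name from the list of things; names that differ only in an ending like _2 or _b are one class to them, and where a whole thing is asked for, a point or a joint stands for the part that bears it (a point fixed in the world has none). Each returns a list of dicts, best first, with "p" (0 to 1); they miss things now and then, are a little off and sometimes report something else, mostly with a low value. They report only what shows in the picture. A call takes as long as a camera call. They do not tell look-alikes from the thing itself.
- nets.search_frame(picture, target): "centre" ([row, column] in pixels, amid what is visible of it).
- nets.outline_of(picture, target): "region" (420x560 bool, what is visible of it) and "centre" ([row, column] in pixels, amid what is visible of it).
- nets.place_of(picture, target): "centre" ([row, column] in pixels: a listed point, or the origin of a listed thing).
The state is a dict: "time": time; "qpos": joint angles; "qd": joint speeds; "joint_efforts": joint torques, N m; "position": TCP position; "orientation": TCP orientation; "ft_force": force on the tool from outside, world axes, zero at the start; "wrist_torque": the same for the moment, N m; "opening": opening from 0.0 (shut) to 1.0 (fully open); "grip_force": force on a finger pad.
Only numpy, scipy, OpenCV 4.12 (cv2) and the standard library are available. Lean on these libraries where they do the work, as an engineer would, in place of code of your own. Each camera call takes 0.05 s, during which the arm holds its last target. There are 200 camera calls.

## Task

Lock the aluminium sample case: swing its open hasp over so that it lies flat with the staple standing up through its slot, then push the locking pin through the staple until its black knob is fully home against the guide. Leave the jar, the carton and the other things on and around the case where they are.

Things in the scene. Friction and masses are not known exactly. Their poses are not given: they have to be found in the camera images.
- chest: Aluminium sample case, 240 (x) x 260 (y) mm, fixed on the bench. Origin: centre of its underside, on the bench; z up. Top: front flange on the -x side (robot's side), 100 mm high, with staple and pin guide; grey lid (shut), x -20 to 118 mm, top at 106 mm, with the hasp's hinge. On the lid's far corners (x 65 to 90, y +-80 to 105 mm) stand a jar and a carton.
- hasp (a joint): Hinge of the hasp, rad. 0 = closed, lying flat towards the case's -x; pi/2 = standing straight up; it starts beyond that, leaning back over the lid (1.85 to 2.45). The hinge is a little stiff (about 0.08 Nm), so the hasp stays at whatever angle it is left; it has no catch.
- hinge (a point): Point on the hasp's hinge line at the middle of the hasp: case frame (0, 0, 108) mm. The hinge line runs along the case's y.
- hasp_end (a point): Middle of the free end of the hasp. The hasp is a flat steel strap, 115 mm long from hinge line to free end, 40 mm wide, 4 mm thick, with a 16 mm wide slot from 30 to 83 mm from the hinge line; the last 32 mm are solid. Closed, its top face is at 110 mm above the bench and the free end at case x = -115 mm.
- staple (a point): Centre of the staple's loop: case frame (-55, 0, 120) mm. The staple is a fixed upright loop of 8 mm round steel bar; its legs stand 30 mm apart (centre lines) along the case's x, its top is 141 mm above the bench; the opening is 22 mm wide, seen along the case's y.
- guide_mouth (a point): Centre of the outer (-y) end of the pin guide: case frame (-55, -110, 121) mm. The guide is a fixed dark steel block 34 mm wide, top 133 mm above the bench, with a 14 mm square tunnel along the case's y from y = -110 to -45 mm, in line with the staple's loop.
- pin: Steel locking pin, loose in the guide's tunnel, slides easily (1 N). Origin: on its axis at the inner face of its knob (black disc, 30 mm across, 12 thick); +y runs along the rod (12 mm thick, 145 long with a 10 mm tapered tip). Starts drawn back, knob 60 to 80 mm outside the guide. Home (pushed to the case's +y): knob meets the guide. Pushed in first, it keeps the hasp from closing.
- pin_tip (a point): End of the pin's tip, on its axis, 145 mm from the pin's origin. With the pin home it stands 35 mm beyond the middle of the staple.
- pin_head (a point): Centre of the outer flat face of the pin's knob, where it can be pushed; 12 mm behind the origin.
- jar: Small amber jar with a black cap, 40 mm across, 55 mm high, standing on the lid; origin at the centre of its underside. Leave alone.
- carton: Small cardboard carton, 50 x 55 x 30 mm, lying on the lid; origin at the centre of its underside. Leave alone.
- rack: White tube rack with clear tubes, 90 x 200 mm, 94 mm high, on the bench at the +y side of the case; origin at the centre of its underside. Leave alone.
- bottle: White bottle with a blue cap, 60 mm across, 150 mm high, behind the case; origin at the centre of its underside. Leave alone.
- beaker: Glass beaker, 70 mm across, 80 mm high, behind the case; origin at the centre of its underside. Leave alone.
- spanner: Steel spanner, 150 mm long, lying flat on the bench at the -y side of the case. Leave alone.
Things that resemble listed ones, but are neither listed nor needed, are in the scene too. There is more than one size of the pin; the one meant has the size given above.

How it is judged:
On the way, in this order (a step that is already met when the one before it is completed fails the run):
1. the hasp is swung over and lies flat over the staple (value of joint hasp below 0.1 rad), for 0.2 s.
2. the pin is pushed through the staple above the hasp, its knob home against the guide (y of pin_tip in the frame of staple above 0.027 m and value of joint hasp below 0.1 rad), for 0.2 s.
At the end, for the whole second after the job is handed in: Hasp flat (within 0.1 rad of closed) over the staple; pin at rest in guide and staple, knob within 8 mm of the guide; jar, carton, rack, bottle, beaker and spanner not moved by more than 30 mm; jar, bottle and beaker within 0.2 rad of upright (all of step 2 and angle between the y axis of pin and the y axis of chest, either way round below 0.1 rad and distance between pin and guide_mouth below 0.012 m and linear speed of pin below 0.02 m/s and angle between each of jar, bottle, beaker's own z axis and vertical below 0.2 rad); the robot touches nothing.
It fails at once if a thing on or around the case was moved by more than 30 mm (distance of any of jar, carton, rack, bottle, beaker, spanner from where it was at the start of the episode above 0.03 m).
It also fails if it takes over 43 s, if anything falls off the work surface, if the arm or the gripper's body presses on something with over 40 N, if the wrist force passes 120 N, or if a joint passes its speed limit or range.

## Working session

There is one attempt and no reset: what is moved stays moved. The work goes in short steps, Python scripts to look and compute and a tool call to move; the robot and the scene stay as the last step left them, time stands still between calls to the robot, and variables do not carry over. Pictures are saved under pics/ and viewed, at most 10 in all, crops included, and the job is handed in when it is done.

Besides the shell and the picture viewer there is one more tool, called after "Emit:" as name(argument=value, ...), one argument or row to a line, values as JSON. carry_out: Moves the arm, as the interface text tells. Its arguments: {"type":"object","properties":{"travel":{"type":"array","items":{"type":"array","items":{"type":"number","minimum":-1,"maximum":1}}},"turn":{"type":"array","items":{"type":"number","minimum":-1,"maximum":1}},"fingers":{"type":"array","items":{"type":"number"}},"grip_force":{"type":"number"}},"required":["travel","turn","fingers"]}

```bash
ls; mkdir -p pics; cat > h.py <<'E'
import numpy as np,cv2
from rig import sensors,eyes,order,nets
from scipy.optimize import least_squares
def proj(f,X):
    c=f["R"]@np.asarray(X,float)+f["t"]; p=f["K"]@c; return p[:2]/p[2]  # col,row
def ray(f,rc):
    d=np.linalg.inv(f["K"])@np.array([rc[1],rc[0],1.]); return -f["R"].T@f["t"], f["R"].T@d
def onz(f,rc,z):
    o,d=ray(f,rc); return o+d*(z-o[2])/d[2]
def tri(obs):
    A=np.zeros((3,3));b=np.zeros(3)
    for f,rc in obs:
        o,d=ray(f,rc); d=d/np.linalg.norm(d); M=np.eye(3)-np.outer(d,d); A+=M;b+=M@o
    return np.linalg.solve(A,b)
E
cat > a.py <<'E'
from h import *
np.set_printoptions(precision=4,suppress=True)
s=sensors.get_obs();print(s["time"],s["position"],s["orientation"],s["opening"])
F={n:eyes.grab_frame(n) for n in("scene","top")}
for n,f in F.items():
    cv2.imwrite(f"pics/{n}0.png",f["color"]); print(n,"cam",-f["R"].T@f["t"])
    for t in("hinge","hasp_end","staple","guide_mouth","pin","pin_tip","pin_head","chest","jar","carton"):
        print(n,t,[(np.round(r["centre"],1).tolist(),round(r["p"],2)) for r in nets.place_of(f,t)[:4]])
print(sensors.get_obs()["time"])
E
python3 a.py
```

```text
pics
0.0 [0.1655 0.5764 0.2303] [ 3.1399 -0.0001 -0.2798] 0.9977530687939525
scene cam [ 1.0642 -0.3682  0.7636]
scene hinge [([185.5, 275.2], 0.8), ([254.7, 370.9], 0.59)]
scene hasp_end [([155.5, 296.1], 0.68)]
scene staple [([168.9, 257.0], 0.82)]
scene guide_mouth [([196.6, 215.7], 0.89)]
scene pin [([310.6, 154.2], 0.85), ([219.8, 156.2], 0.65), ([208.1, 188.5], 0.58)]
scene pin_tip [([364.6, 127.6], 0.9), ([273.5, 75.6], 0.89), ([177.7, 245.1], 0.86), ([153.9, 297.7], 0.58)]
scene pin_head [([210.8, 158.2], 0.69), ([306.4, 152.8], 0.65), ([215.3, 180.7], 0.6)]
scene chest [([223.9, 275.4], 0.97), ([170.1, 254.9], 0.27)]
scene jar []
scene carton [([230.1, 274.1], 0.82), ([210.4, 189.0], 0.72)]
top cam [0.4547 0.0575 0.9464]
top hinge [([243.6, 253.3], 0.67)]
top hasp_end [([211.6, 248.0], 0.84), ([264.3, 308.8], 0.24)]
top staple [([272.6, 259.2], 0.81)]
top guide_mouth [([261.1, 307.9], 0.73)]
top pin [([260.0, 340.9], 0.87), ([172.9, 208.6], 0.71), ([317.6, 347.9], 0.61), ([223.8, 393.1], 0.58)]
top pin_tip [([303.5, 428.5], 0.87), ([200.6, 424.6], 0.71), ([270.3, 269.2], 0.62)]
top pin_head [([315.4, 340.3], 0.91), ([260.1, 348.7], 0.83), ([226.0, 391.3], 0.53)]
top chest [([246.9, 255.3], 0.95)]
top jar [([207.1, 198.7], 0.71)]
top carton [([203.5, 290.8], 0.83)]
1.1
```

View pics/scene0.png

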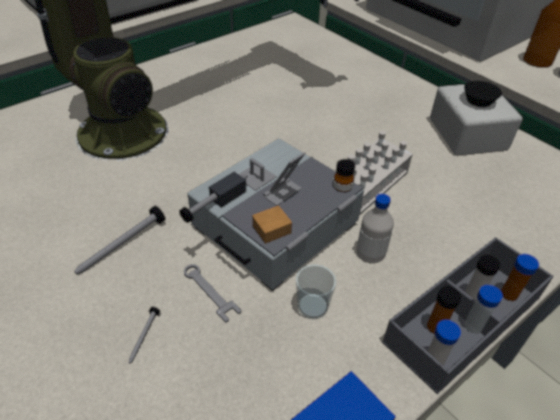

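View pics/top0.png

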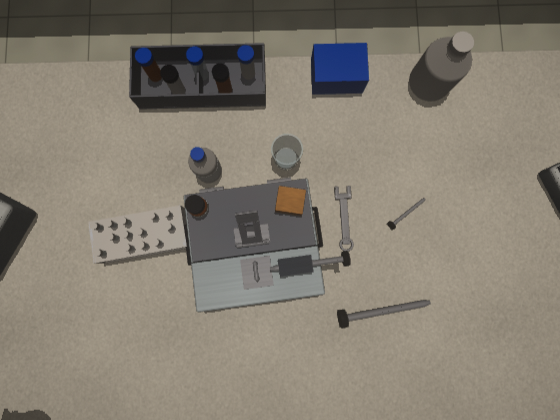

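```bash
cat > b.py <<'E'
from h import *
np.set_printoptions(precision=4,suppress=True)
F={n:eyes.grab_frame(n) for n in("scene","top")}
O={"scene":dict(hinge=(185.5,275.2),hasp_end=(155.5,296.1),staple=(168.9,257),guide_mouth=(196.6,215.7),pin_head=(215.3,180.7),pin=(208.1,188.5),pin_tip=(177.7,245.1)),
"top":dict(hinge=(243.6,253.3),hasp_end=(211.6,248),staple=(272.6,259.2),guide_mouth=(261.1,307.9),pin_head=(260.1,348.7),pin=(260,340.9),pin_tip=(270.3,269.2))}
for k in O["scene"]: print(k,tri([(F[n],O[n][k]) for n in F]))
loc=dict(hinge=(0,0,.108),staple=(-.055,0,.12),guide_mouth=(-.055,-.11,.121),chest=(0,0,0))
O["scene"]["chest"]=(223.9,275.4);O["top"]["chest"]=(246.9,255.3)
def W(q,p):
    c,s=np.cos(q[2]),np.sin(q[2]);return np.array([q[0]+c*p[0]-s*p[1],q[1]+s*p[0]+c*p[1],p[2]])
def res(q): return np.concatenate([proj(F[n],W(q,loc[k]))-np.array(O[n][k])[::-1] for n in F for k in loc])
r=least_squares(res,[.5,.07,0],loss="soft_l1");print(r.x,res(r.x).round(1))
q=r.x
def hr(v): 
    a,=v; e=W(q,(-.115*np.cos(a),0,.108+.115*np.sin(a)))
    return np.concatenate([proj(F[n],e)-np.array(O[n]["hasp_end"])[::-1] for n in F])
a=least_squares(hr,[2.1]);print("hasp",a.x,hr(a.x))
for k,p in dict(hinge=(0,0,.108),staple=loc["staple"],gm=loc["guide_mouth"],end=(-.115*np.cos(a.x[0]),0,.108+.115*np.sin(a.x[0]))).items():print(k,W(q,p))
print(sensors.get_obs()["qpos"])
E
python3 b.py
```

```text
hinge [0.5    0.0992 0.1126]
hasp_end [0.5512 0.1026 0.2168]
staple [0.445  0.0916 0.122 ]
guide_mouth [ 0.4612 -0.0104  0.1172]
pin_head [ 0.4623 -0.0897  0.1167]
pin [ 0.4629 -0.0727  0.1253]
pin_tip [0.4458 0.0677 0.1124]
[0.4986 0.1021 0.1662] [ 0.9  0.7 -1.4  0.4 -0.3 -0.  -0.2  0.5 -1.1  1.  -2.2 -0.7  4.1  0.1
 -0.5  0.2]
hasp [2.0226] [ 2.1675 -0.1598 -4.0611  2.273 ]
hinge [0.4986 0.1021 0.108 ]
staple [0.4443 0.093  0.12  ]
gm [ 0.4625 -0.0155  0.121 ]
end [0.5481 0.1104 0.2115]
[ 1.6247  0.0402  0.0848  0.     -1.6155 -0.3337]
```

Emit:
carry_out(
  travel=[
    [0, 0, -0.01],
    [0, 0, -0.01],
    [0, 0, -0.01],
    [0.028, 0.044, 0],
    [0.028, 0.044, 0],
  ],
  turn=[-0.095, -0.095, -0.095, 0, 0],
  fingers=[1, 1, 1, 1, 1],
)

```text
time: 1.82
position: [0.2361, 0.4985, 0.2611]
orientation: [3.141, -0.0, 0.169]
ft_force: [0.4, 0.3, 0.5]
opening: 0.001
grip_force: 0.0
```

Emit:
carry_out(
  travel=[
    [0.028, 0.044, 0],
    [0.028, 0.044, 0],
    [0.028, 0.044, 0],
    [0.028, 0.044, 0],
    [0.028, 0.044, 0],
  ],
  turn=[0, 0, 0, 0, 0],
  fingers=[1, 1, 1, 1, 1],
)

```text
time: 2.45
position: [0.4113, 0.3044, 0.2616]
orientation: [-3.141, -0.001, 0.168]
ft_force: [1.0, 0.9, 0.2]
opening: 0.001
grip_force: 0.0
```

Emit:
carry_out(
  travel=[
    [0.028, 0.042, 0],
    [0.028, 0.042, 0],
    [0.028, 0.042, 0],
    [0.028, 0.042, 0],
    [0.028, 0.04, 0],
  ],
  turn=[0, 0, 0, 0, 0],
  fingers=[1, 1, 1, 1, 1],
)

```text
time: 3.08
position: [0.5842, 0.1226, 0.2615]
orientation: [-3.142, -0.0, 0.168]
ft_force: [0.4, 1.1, 0.7]
opening: -0.003
grip_force: 0.0
```

Emit:
carry_out(
  travel=[
    [0, 0, 0.025],
    [0, 0, 0.025],
    [0, 0, 0.025],
    [0, 0, 0],
  ],
  turn=[0, 0, 0, 0],
  fingers=[1, 1, 1, 1],
)

```text
time: 3.58
position: [0.5822, 0.1237, 0.1841]
orientation: [3.141, 0.004, 0.168]
ft_force: [0.1, 0.0, 0.8]
opening: 0.002
grip_force: 0.0
```

```bash
cat > c.py <<'E'
import sys
from h import *
n=sys.argv[1];f={k:eyes.grab_frame(k) for k in("scene","top")}
a=f["scene"]["color"][110:310,130:400];b=f["top"]["color"][160:330,170:400]
a=cv2.resize(a,(540,400));b=cv2.resize(b,(540,400))
cv2.imwrite(f"pics/{n}.png",cv2.resize(np.hstack([a,b]),(800,296),interpolation=cv2.INTER_AREA))
E
python3 c.py p1
```

```text
(no output)
```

View pics/p1.png

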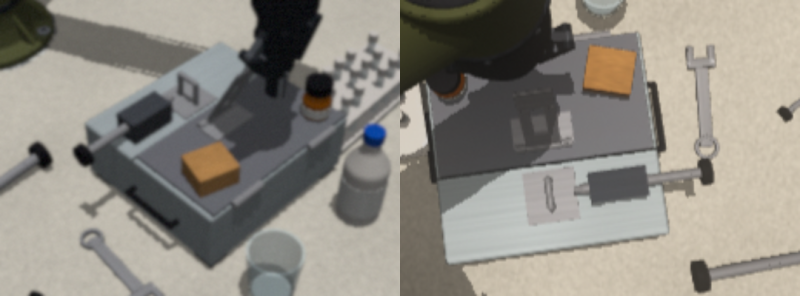

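Emit:
carry_out(
  travel=[
    [-0.025, 0.007, 0],
    [-0.025, 0, 0],
    [-0.025, 0, 0],
    [-0.025, 0, 0],
    [-0.025, 0, 0],
  ],
  turn=[0, 0, 0, 0, 0],
  fingers=[1, 1, 1, 1, 1],
)

```text
time: 4.3
position: [0.4612, 0.0964, 0.1885]
orientation: [-3.141, -0.004, 0.168]
ft_force: [0.6, 0.3, 0.8]
opening: 0.003
grip_force: 0.5
```

Emit:
carry_out(
  travel=[
    [-0.02, 0, 0],
    [-0.015, 0, 0],
    [-0.015, 0, 0.01],
    [-0.015, 0, 0.015],
    [0, 0, 0],
  ],
  turn=[0, 0, 0, 0, 0],
  fingers=[1, 1, 1, 1, 1],
)

```text
time: 4.92
position: [0.3969, 0.0856, 0.1625]
orientation: [-3.141, -0.002, 0.169]
ft_force: [-0.0, 0.4, 0.3]
opening: 0.003
grip_force: 0.0
```

```bash
python3 c.py p2
```

```text
(no output)
```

View pics/p2.png

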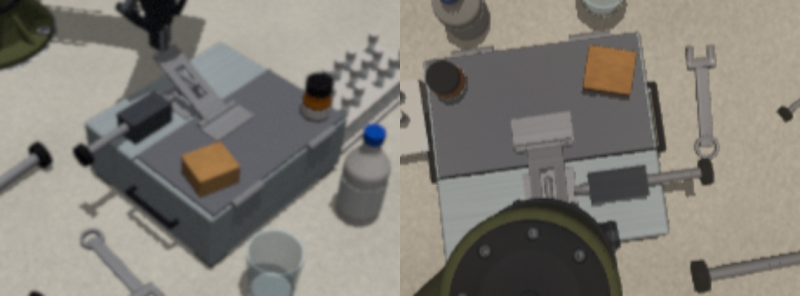

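Emit:
carry_out(
  travel=[
    [0, 0, 0.013],
    [0, 0, 0.013],
    [0, 0, 0.013],
    [0, 0, 0.01],
    [0, 0, 0],
  ],
  turn=[0, 0, 0, 0, 0],
  fingers=[1, 1, 1, 1, 1],
)

```text
time: 5.65
position: [0.3968, 0.0851, 0.1115]
orientation: [3.141, 0.001, 0.168]
ft_force: [-0.2, 0.2, 0.6]
opening: -0.003
grip_force: 0.0
```

Emit:
carry_out(
  travel=[
    [0, 0, 0.002],
    [0, 0, 0.002],
    [0, 0, 0],
  ],
  turn=[0, 0, 0],
  fingers=[1, 1, 1],
)

```text
time: 6.02
position: [0.3972, 0.0855, 0.1099]
orientation: [-3.141, -0.001, 0.168]
ft_force: [-4.9, -0.0, 7.4]
opening: 0.005
grip_force: 3.8
```

Emit:
carry_out(
  travel=[
    [0, 0, -0.03],
    [0, 0, -0.03],
    [0.01, 0.048, 0],
    [0.01, 0.048, 0],
    [0.01, 0.048, 0],
  ],
  turn=[0, 0, 0, 0, 0],
  fingers=[1, 1, 1, 1, 1],
)

```text
time: 6.65
position: [0.4512, -0.0528, 0.1687]
orientation: [-3.141, -0.001, 0.169]
ft_force: [-0.0, 0.7, -0.1]
opening: 0.003
grip_force: 0.0
```

Emit:
carry_out(
  travel=[
    [0.01, 0.048, 0],
    [0.008, 0.048, 0],
    [0, 0, 0],
  ],
  turn=[0, 0, 0],
  fingers=[1, 1, 1],
)

```text
time: 7.02
position: [0.4845, -0.1458, 0.1675]
orientation: [3.141, 0.002, 0.163]
ft_force: [-0.1, 0.6, -0.5]
opening: 0.001
grip_force: 0.0
```

```bash
python3 c.py p3; cat >d.py <<'E'
from h import *
np.set_printoptions(precision=4,suppress=True)
F={n:eyes.grab_frame(n) for n in("scene","top")}
for n,f in F.items():
    for t in("hasp_end","pin_head","pin_tip"): print(n,t,[(np.round(r["centre"],1).tolist(),np.round(onz(f,r["centre"],.112 if t=="hasp_end" else .121),3),round(r["p"],2)) for r in nets.place_of(f,t)[:4]])
print(sensors.get_obs()["time"],sensors.get_obs()["position"])
E
python3 d.py
```

```text
scene hasp_end [([159.6, 236.2], array([0.387, 0.086, 0.112]), 0.75)]
scene pin_head [([308.9, 154.6], array([ 0.614, -0.229,  0.121]), 0.91), ([215.0, 180.0], array([ 0.464, -0.093,  0.121]), 0.81)]
scene pin_tip [([276.3, 78.5], array([ 0.484, -0.294,  0.121]), 0.75), ([362.9, 126.5], array([ 0.669, -0.304,  0.121]), 0.65), ([176.8, 245.6], array([0.451, 0.063, 0.121]), 0.6)]
top hasp_end []
top pin_head [([319.3, 339.4], array([ 0.35 , -0.064,  0.121]), 0.74)]
top pin_tip [([299.0, 431.9], array([ 0.384, -0.246,  0.121]), 0.87)]
7.525 [ 0.4845 -0.1426  0.1686]
```

View pics/p3.png

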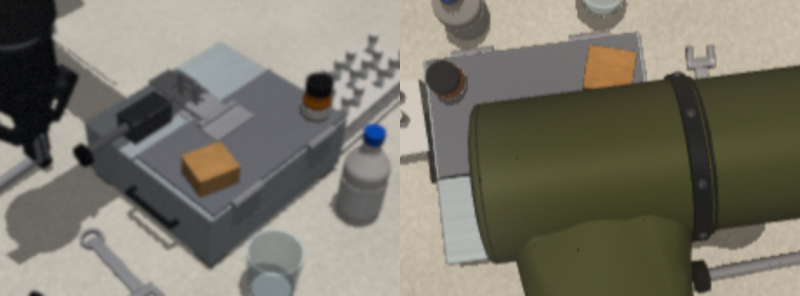

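Emit:
carry_out(
  travel=[
    [0, 0, 0.028],
    [0, 0, 0.027],
    [0, 0, 0],
    [0, -0.02, 0],
    [0, -0.02, 0],
  ],
  turn=[0, 0, 0, 0, 0],
  fingers=[1, 1, 1, 1, 1],
)

```text
time: 8.15
position: [0.4783, -0.1035, 0.1151]
orientation: [3.141, -0.002, 0.168]
ft_force: [0.5, 0.8, 1.2]
opening: 0.001
grip_force: 0.0
```

Emit:
carry_out(
  travel=[
    [0, -0.012, 0],
    [0, -0.012, 0],
    [0, -0.012, 0],
    [0, -0.01, 0],
    [0, 0, 0],
  ],
  turn=[0, 0, 0, 0, 0],
  fingers=[1, 1, 1, 1, 1],
)

```text
time: 8.78
position: [0.4699, -0.0576, 0.1134]
orientation: [-3.141, 0.0, 0.169]
ft_force: [-0.3, -0.2, -0.6]
opening: 0.001
grip_force: 0.0
```

```bash
python3 c.py p4
```

```text
(no output)
```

View pics/p4.png

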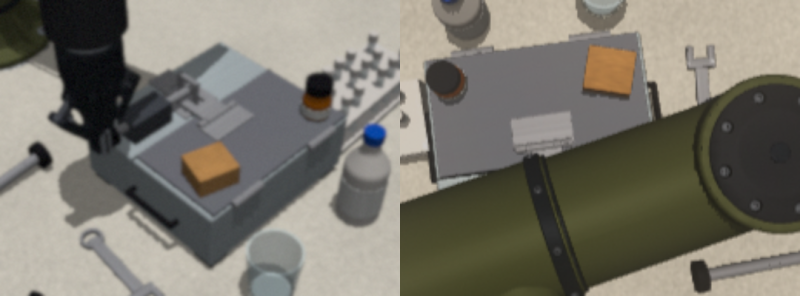

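Emit:
carry_out(
  travel=[
    [0, -0.006, 0],
    [0, -0.005, 0],
    [0, -0.003, 0],
    [0, 0, 0],
  ],
  turn=[0, 0, 0, 0],
  fingers=[1, 1, 1, 1],
)

```text
time: 9.38
position: [0.4675, -0.0443, 0.1132]
orientation: [-3.141, 0.0, 0.168]
ft_force: [0.9, -1.1, 0.8]
opening: 0.002
grip_force: 0.0
```

Emit:
carry_out(
  travel=[
    [0, -0.002, 0],
    [0, -0.002, 0],
    [0, 0, 0],
  ],
  turn=[0, 0, 0],
  fingers=[1, 1, 1],
)

```text
time: 9.75
position: [0.4671, -0.0406, 0.1134]
orientation: [3.142, -0.0, 0.168]
ft_force: [0.8, -0.4, 0.2]
opening: -0.003
grip_force: 0.3
```

Emit:
carry_out(
  travel=[
    [0, -0.002, 0],
    [0, -0.002, 0],
    [0, 0, 0],
  ],
  turn=[0, 0, 0],
  fingers=[1, 1, 1],
)

```text
time: 10.12
position: [0.4668, -0.0392, 0.1136]
orientation: [3.137, -0.0, 0.166]
ft_force: [7.0, -12.7, -2.9]
opening: -0.002
grip_force: 6.8
```

Emit:
carry_out(
  travel=[
    [0, 0.01, 0],
    [0, 0.03, 0],
    [0, 0.04, -0.02],
    [0, 0.04, -0.04],
    [0, 0.04, -0.04],
  ],
  turn=[0, 0, 0, 0, 0],
  fingers=[1, 1, 1, 1, 1],
)

```text
time: 10.75
position: [0.493, -0.1955, 0.2142]
orientation: [-3.141, 0.0, 0.168]
ft_force: [1.1, 0.4, -0.1]
opening: -0.001
grip_force: 0.0
```

Emit:
carry_out(
  travel=[
    [0, 0.04, -0.02],
    [0, 0.04, 0],
    [0, 0.04, 0],
    [0, 0, 0],
  ],
  turn=[0, 0, 0, 0],
  fingers=[1, 1, 1, 1],
)

```text
time: 11.25
position: [0.5128, -0.3146, 0.2317]
orientation: [-3.14, 0.002, 0.165]
ft_force: [0.3, 1.3, -0.2]
opening: 0.001
grip_force: 0.0
```

```bash
python3 c.py p5
```

```text
(no output)
```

View pics/p5.png

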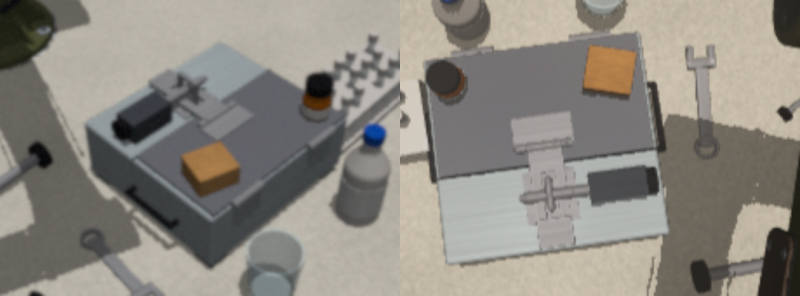

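The hasp lies flat, and the pin passes through the staple with its knob against the guide at about (650,180). The jar, carton and spanner look unmoved.

```bash
python3 -c "
from rig import order
print(order.hand_in())"
```

```text
the job is handed in; nothing more can be done
None
```

The case is locked and the job is handed in after about 11 s of robot time: the hasp lies flat over the staple, the pin's knob is home against the guide, the jar, carton and other things look unmoved in the final pictures, and the verdict was not shown.

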